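# Clear the ink pot aside and draw the slate home

## Robot

A 7-joint arm with a two-finger parallel gripper is mounted at the origin on the work surface. World frame = base frame: x ahead of the robot, y to its left, z up, the work surface at z = 0. Lengths are in mm, angles in rad, forces in N, time in s.
With the tool pointing down it reaches from about 400 to 750 mm from the base axis. Payload 19.5 kg.
Tool frame: the origin (TCP) lies between the finger pads; the fingertips stand 19 mm ahead of it and the grasp point (between the pads) is the TCP; z points along the fingers, y is the direction in which the jaws open and shut (so a half turn about z gives the same grasp; the last joint's range is limited). The gripper opens to 85 mm and grips with 20 to 120 N. Pads are 22 mm wide; open, the fingers measure 114 mm over their backs; the gripper's body (76 mm by 85 mm) begins 54 mm behind the grasp point. The pads swing forward as they close: fully open they stand 13 mm farther back than shut.
Start: joints at [-1.289, 0.707, -0.028, 1.485, 0.022, 0.951, -0.075], TCP at [182.936, 545.098, 250.268] pointing down, gripper open.
Joint ranges: [-2.71, 2.71], [-0.32, 2.16], [-1.57, 1.52], [0, 2.45], [-1.46, 4.6], [0, 2.02], [-2.83, 2.83]. Speed limits (rad/s): [1.89, 1.89, 2.57, 2.57, 3.01, 3.01, 3.01].

## Interface

Orientations are given as a rotation vector (axis times angle).
In Python, from cell import robot gives the robot as it stands. Calls block until the motion is done:
- robot.reach(position, orientation): joint-space move of the TCP to a pose.
- robot.servo_line(position, frame=None, v=150, force_limit=None): straight line of the TCP; frame=None keeps the orientation; v is the mean speed in mm/s. With force_limit (N) it stops when the force on the tool has changed by that much, and returns True; else False.
- robot.move_j(angles): joint-space move.
- robot.gripper_to(opening): finger opening in mm; the grip force is fixed at half the most; returns when the fingers have stopped.
- robot.wait(seconds).
- robot.inverse_kinematics(position, orientation): joint angles nearest the present ones, or None.
- robot.state(): the state.
- robot.snapshot(name): name is "scene" or "side" or "wrist"; returns (picture, depth): 400x640x3 uint8, blue, green, red; 400x640 float32, mm along the optical axis (not along the pixel's ray), 0 where there is no reading.
- robot.camera_model(name): a dict with "mtx" (3x3 intrinsics, pixels), "origin" and "attitude" of the camera in the world. Camera axes: x right, y up, looking along -z (the intrinsics and any distortion apply to the point x, -y, -z); pixel columns grow to the right and rows downward; lengths in mm; the calibration is good to about 2 mm. A picture is of the moment at which its call begins: read the wrist's pose just before it. camera_model takes no time and is no camera call; for the wrist camera it gives the pose at the moment of the call.
A pose or a line that the arm cannot do raises robot.MotionError and nothing moves.
- robot.job_done(): hands the job in, once; it reports no verdict.
The state is a dict: "time_s": time; "joint_positions": joint angles; "dq": joint speeds; "joint_efforts": joint torques, N m; "eef_pos": TCP position; "tool_rot": TCP orientation; "contact_force": force on the tool from outside, world axes, zero at the start; "torque": the same for the moment, N m; "finger_gap": finger opening in mm.
Only numpy, scipy, OpenCV 4.12 (cv2) and the standard library are available. Lean on these libraries where they do the work, as an engineer would, in place of code of your own. Each camera call takes 0.05 s, during which the arm holds its last target. There are 200 camera calls.

## Task

Lay out the writing place: the lidded ink pot stands in the way on the middle ring of the wooden board. Slide it sideways along the board, without lifting or tipping it, into the empty ring at its side and let go of it; then draw the flat slate back over the board towards the robot, pressing on its top or pulling it by an edge but not picking it up, until it lies squarely inside the rectangular outline. Leave the bowl and the other things on the board where they are.

Things in the scene. Friction and masses are not known exactly. Their poses are not given: they have to be found in the camera images.
- pot_mid (a point): the lidded black ink pot: upright cylinder 60 mm in diameter with straight sides from 3 to 46 mm above its underside, a flat lid with a small knob (22 mm wide) up to 72 mm, about 0.4 kg. The point lies on its axis, 25 mm above its underside (half-way up the body); z is up. It starts on the middle ring of the board
- free_ring_centre (a point): centre of the empty ring, a pale inlaid ring on the board's top (84 mm inside, 96 mm outside, flush), left or right of the middle ring, about 170 mm from it; height of the point is the board's top. The pot goes here
- outline (a point): centre of the pale inlaid rectangular outline on the near half of the board (inside 120 mm along x, 170 mm along y, flush), at the height of the board's top. Its axes are the board's: x points away from the robot, y to the left. The wooden board is 380 mm (x) by 500 mm (y), 12 mm thick, fixed on the table; its top is at z = 0.012; its middle ring is 112 mm from this point along +x
- slate_mid (a point): the grey slate slab, 100 mm along its x, 150 mm along its y, 12 mm thick, about 0.46 kg, on the board beyond the pot, its x axis within 0.12 rad of the outline's. The point is its centre. Felt-backed, it slides easily on the board (friction about 0.25); its rougher top holds fingertips better. About 15 N pressed on its top draws it; pressed nearer the robot than its centre, it trails straight
- bowl_rim (a point): centre of the rim of the open white bowl (88 mm wide, 42 mm high) standing in the other ring, opposite the free one; leave it
- seal: bystander: marble seal block 34 x 34 x 62 mm upright near the board's far right corner; origin at the centre of its underside; leave it
- dropper: bystander: blue ceramic jar 44 mm wide, 60 mm high near the board's far left corner; origin at the centre of its underside; leave it
- weight: bystander: dark wooden bar 24 x 110 x 18 mm lying along y near the board's near left corner; origin at the centre of its underside; leave it
Mind the look-alikes: they are no part of the job. What is shaped like the part that bears pot_mid but purple is not meant. Of the things that look like the part that bears slate_mid, the smaller one is meant.

How it is judged (in metres and radians):
On the way, in this order (a step that is already met when the one before it is completed fails the run):
1. the pot stands in the free ring and is let go, the slate not yet drawn back (horizontal distance between pot_mid and free_ring_centre below 0.015 m and contact force between the fingers and pot below 0.1 N and distance of slate_mid from where it was at the start of the episode below 0.04 m), for 0.2 s.
2. the slate lies inside the outline (horizontal distance between slate_mid and outline below 0.016 m and angle between the x axis of slate_mid and the x axis of outline, either way round below 0.17 rad), for 0.2 s.
At the end, for the whole second after the job is handed in: The pot stands upright on the board with its axis within 15 mm of the free ring's centre; the slate lies flat with its centre within 16 mm of the outline's centre and within 0.17 rad of square to it; both are at rest (all of step 2 and horizontal distance between pot_mid and free_ring_centre below 0.015 m and angle between pot_mid's own z axis and vertical below 0.1 rad and height (world z) of pot_mid below 0.042 m and height (world z) of slate_mid below 0.022 m and linear speed of each of pot, slate below 0.02 m/s); the robot touches nothing.
It fails at once if the pot is lifted more than about 10 mm off the board (height (world z) of pot_mid above 0.048 m).
It fails at once if the pot is tipped by more than 0.35 rad (angle between pot_mid's own z axis and vertical above 0.35 rad).
It fails at once if the slate is picked up (its centre rises more than 12 mm) (height (world z) of slate_mid above 0.03 m).
It fails at once if the bowl is moved more than 20 mm (distance of bowl_rim from where it was at the start of the episode above 0.02 m).
It fails at once if another thing on the board is moved more than 20 mm (distance of any of seal, dropper, weight from where it was at the start of the episode above 0.02 m).
It also fails if it takes over 58 s, if anything falls off the work surface, if the arm or the gripper's body presses on something with over 40 N, if the wrist force passes 120 N, or if a joint passes its speed limit or range.

## Working session

There is one attempt and no reset: what is moved stays moved. The work goes in short steps, each a Python script; the robot and the scene stay as the last script left them, time stands still between calls to the robot, and variables do not carry over. Pictures are saved under pics/ and viewed, about 8 in all and at most 12, crops included, and the job is handed in when it is done.

```bash
ls; mkdir -p pics; python3 - <<'E'
from cell import robot
import cv2,numpy as np
for n in ("scene","side"):
    p,d=robot.snapshot(n); cv2.imwrite(f"pics/{n}0.png",p); np.save(f"{n}0.npy",d); m=robot.camera_model(n); print(n,m)
s=robot.state(); print(s)
E
```

```text
pics
scene {'mtx': array([[390.1263327 ,   0.        , 310.11851117],
       [  0.        , 390.1263327 , 201.47248817],
       [  0.        ,   0.        ,   1.        ]]), 'origin': array([1130.75416091, -253.7258705 ,  772.06583316]), 'attitude': array([0.64447346, 0.39362733, 1.07828009])}
side {'mtx': array([[365.6629677 ,   0.        , 318.65537873],
       [  0.        , 365.6629677 , 200.69541291],
       [  0.        ,   0.        ,   1.        ]]), 'origin': array([429.50139362, 663.71910109, 635.73166732]), 'attitude': array([ 0.1308308 , -1.24303784, -2.64588775])}
{'time_s': 0.1, 'joint_positions': array([-1.28871381,  0.70697733, -0.0275756 ,  1.48489347,  0.02201424,
        0.95090798, -0.07549092]), 'dq': array([ 5.90009427e-05, -3.26058206e-03, -9.60387880e-05, -1.95653020e-03,
       -4.26460036e-04, -2.25302361e-03,  7.54181154e-04]), 'joint_efforts': array([ 1.75348159e-03, -8.84277248e+01,  1.23671282e+00, -2.36455768e+01,
        1.71229080e-02,  5.01826202e-03, -4.80634208e-05]), 'eef_pos': array([182.89824954, 544.93515256, 249.92486011]), 'tool_rot': array([-5.06389447e-01, -3.10043075e+00,  1.38229386e-03]), 'contact_force': array([-0.24709494,  0.21524353, -0.05700517]), 'torque': array([-0.02293408, -0.05662621, -0.0140682 ]), 'finger_gap': 85.43478917639348}
```

View pics/scene0.png

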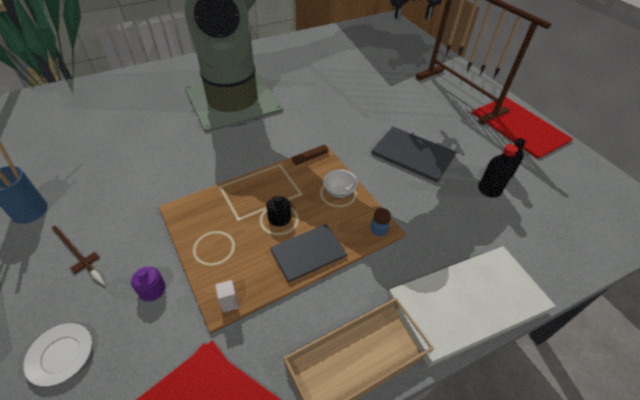

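View pics/side0.png

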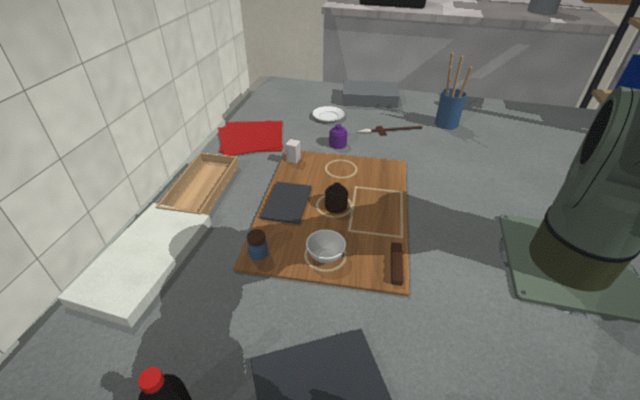

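Scene view: the pot is at (279,212), the empty ring at (214,248) on the robot's right, the bowl at (340,186), the slate at (309,252) and the outline around (260,190). The purple pot (149,285) and the larger slate (413,153) are the look-alikes. Next I rectify both views onto the board plane.

```bash
cat > h.py <<'E'
from cell import robot
import cv2,numpy as np
from scipy.spatial.transform import Rotation as R
def proj(m,P):
    P=np.atleast_2d(P).astype(float)
    c=(P-m["origin"])@R.from_rotvec(m["attitude"]).as_matrix()
    c=c*[1,-1,-1]; p=c@m["mtx"].T
    return p[:,:2]/p[:,2:]
def rect(img,m,z,x0=300,x1=800,y0=-330,y1=330,s=1.0):
    # output: rows down = decreasing x, cols right = decreasing y (robot's own view)
    W=[(x1,y1),(x1,y0),(x0,y0),(x0,y1)]
    src=proj(m,[(a,b,z) for a,b in W]).astype(np.float32)
    dst=np.float32([((y1-b)*s,(x1-a)*s) for a,b in W])
    return cv2.warpPerspective(img,cv2.getPerspectiveTransform(src,dst),(int((y1-y0)*s),int((x1-x0)*s)),flags=cv2.INTER_CUBIC)
E
python3 - <<'E'
from h import *
for n in("scene","side"):
    m=robot.camera_model(n); p=cv2.imread(f"pics/{n}0.png")
    d=np.load(f"{n}0.npy")
    print(n, proj(m,[(0,0,0),(500,0,12)]))
    # project to world points for dense check
    v,u=np.indices(d.shape); K=m["mtx"]
    c=np.stack([(u-K[0,2])/K[0,0]*d,-(v-K[1,2])/K[1,1]*d,-d],-1)
    w=c@R.from_rotvec(m["attitude"]).as_matrix().T+m["origin"]
    np.save(f"w_{n}.npy",w)
pts={"scene":dict(pot=(279,203),slate=(309,252),ring=(214,248),bowl=(340,190),board=(245,260),seal=(227,290)),"side":dict(pot=(337,186),slate=(288,202),ring=(341,169),bowl=(326,245),board=(380,260))}
for n in pts:
    w=np.load(f"w_{n}.npy")
    for k,(u,v) in pts[n].items(): print(n,k,w[v,u].round(1))
E
```

```text
scene [[231.43174815  99.37649455]
 [290.56086208 196.75685483]]
side [[566.96519947 264.08477489]
 [349.96890045 223.62334624]]
scene pot [560.9 -54.4  77.5]
scene slate [684.6 -34.6  26.9]
scene ring [ 571.2 -226.2   11.5]
scene bowl [539.6 124.6  19.9]
scene board [ 633.7 -171.8   12.5]
scene seal [ 724.4 -233.7   73.2]
side pot [546.  -51.   83.1]
side slate [668.2 -26.9  25.9]
side ring [ 565.1 -224.9   14. ]
side bowl [540.   96.2  23.9]
side board [415.  101.7  13. ]
```

```bash
python3 - <<'E'
from h import *
o=[]
for n in("scene","side"):
    m=robot.camera_model(n); p=cv2.imread(f"pics/{n}0.png")
    r=rect(p,m,12,340,790,-330,230,1.3); o.append(r)
    cv2.imwrite(f"pics/rect_{n}.png",r)
h=np.hstack(o); print(h.shape)
cv2.imwrite("pics/rect.png",cv2.resize(h,None,fx=.545,fy=.545,interpolation=cv2.INTER_AREA))
# slate: dark pixels at top height, by world points
for n in("scene","side"):
    w=np.load(f"w_{n}.npy"); m=robot.camera_model(n); p=cv2.imread(f"pics/{n}0.png")
    # pale inlay: fit
    s=4.0/2; r=rect(p,m,12,340,790,-330,230,2)
    hsv=cv2.cvtColor(r,cv2.COLOR_BGR2HSV)
    pale=((hsv[...,1]<95)&(hsv[...,2]>120)).astype(np.uint8)
    cv2.imwrite(f"pics/pale_{n}.png",pale*255)
    k,l,st,c=cv2.connectedComponentsWithStats(pale)
    for i in range(1,k):
        if st[i,4]>500: 
            x,y,ww,hh,a=st[i]; print(n,"x",790-(y+hh)/2,790-y/2,"y",230-(x+ww)/2,230-x/2,a, "c",790-c[i][1]/2,230-c[i][0]/2)
E
```

```text
(585, 1456, 3)
scene x 756.0 790.0 y 47.5 71.5 1082 c 772.0304990757855 62.116451016635864
scene x 764.0 785.0 y 24.5 53.5 660 c 774.1401515151515 40.77878787878788
scene x 757.5 773.5 y 13.5 30.0 559 c 765.9347048300536 22.80679785330949
scene x 749.0 765.0 y -329.0 -306.0 507 c 756.2110453648916 -317.9566074950691
scene x 708.5 727.5 y -330.0 -308.5 599 c 719.0016694490818 -318.11435726210345
scene x 661.5 705.5 y -258.0 -214.0 6388 c 683.7823262366938 -235.68339073262365
scene x 635.0 659.0 y -330.0 -311.5 956 c 648.0251046025105 -321.3023012552301
scene x 624.5 645.0 y 211.0 230.0 558 c 635.847670250896 224.52508960573476
scene x 421.5 625.5 y 98.5 230.0 39756 c 506.0697379011973 165.9943027467552
scene x 519.5 618.0 y -276.0 -178.0 9170 c 568.3947110141767 -225.86766630316248
scene x 568.5 597.5 y -36.0 -11.5 1036 c 583.9353281853282 -22.52461389961391
scene x 384.0 588.5 y -159.5 -72.0 9714 c 495.5338686431954 -123.50653695696934
scene x 425.0 444.0 y 202.5 223.0 537 c 435.0586592178771 213.22625698324023
scene x 348.5 404.5 y 177.5 186.5 921 c 376.71661237785014 181.8930510314
[... 159 characters left out ...]
44759
scene x 340.0 352.5 y 63.0 98.0 1062 c 345.3912429378531 80.01224105461392
side x 738.5 790.0 y -222.0 89.0 49072 c 769.5398394196283 -54.2698585751549
side x 340.0 790.0 y -330.0 -149.5 74907 c 550.9206549454657 -284.5827159010506
side x 340.0 672.0 y 63.0 230.0 45425 c 466.3284534947716 203.6151238304898
side x 518.0 616.0 y -282.5 -183.0 8902 c 566.9500674005842 -232.28920467310718
side x 563.5 601.0 y -92.0 -16.0 2058 c 588.3724489795918 -45.32458697764821
side x 489.5 592.0 y 31.5 163.0 29412 c 538.2614409084728 89.0248538011696
side x 369.5 522.5 y -165.5 18.0 10967 c 446.2534421446157 -107.90699370839792
side x 479.0 503.0 y -23.0 25.0 1037 c 497.02555448408873 8.152844744455166
```

View pics/rect.png

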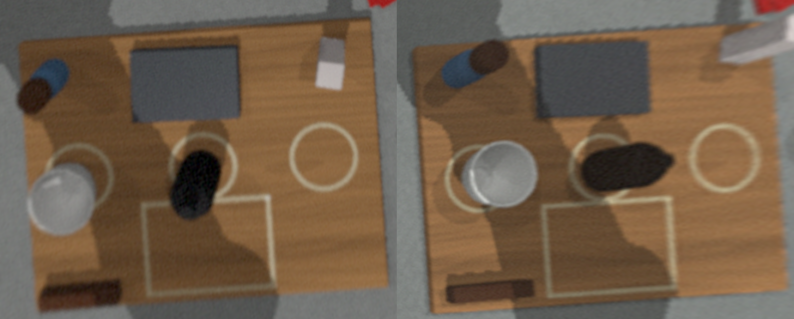

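Both views show the same layout, but they differ by about 6 mm in y. I'll settle that with the wrist camera from above, using two opposite yaws.

```bash
python3 - <<'E'
from h import *
np.set_printoptions(precision=2,suppress=True)
for yaw in (0,np.pi/2,np.pi,-np.pi/2):
    o=(R.from_euler('z',yaw)*R.from_rotvec([np.pi,0,0])).as_rotvec()
    for P in [(520,-100,350),(560,-55,38),(568,-227,38),(740,-35,30),(500,-70,30)]:
        print(round(yaw,2),P,robot.inverse_kinematics(P,o))
m=robot.camera_model("wrist"); s=robot.state()
T=R.from_rotvec(s["tool_rot"]); print(T.inv().apply(m["origin"]-s["eef_pos"]), m["mtx"][0],(T.inv()*R.from_rotvec(m["attitude"])).as_matrix())
E
```

```text
0 (520, -100, 350) [-0.25  0.63  0.78  1.48 -0.46  1.21 -0.99]
0 (560, -55, 38) [-0.15  1.05  0.38  1.71 -0.7   0.52 -0.89]
0 (568, -227, 38) [ 0.16  1.09  0.37  1.52 -0.57  0.64 -0.77]
0 (740, -35, 30) [-0.17  1.32  0.62  0.89 -0.68  1.09 -1.21]
0 (500, -70, 30) [-0.04  1.    0.22  1.92 -0.68  0.3  -0.84]
1.57 (520, -100, 350) [-0.05  0.55  0.34  1.47 -0.2   1.15  0.32]
1.57 (560, -55, 38) [ 0.02  1.01  0.04  1.7  -0.07  0.43  0.11]
1.57 (568, -227, 38) [ 0.35  1.05 -0.04  1.51  0.06  0.58  0.28]
1.57 (740, -35, 30) [-0.03  1.26  0.12  0.88 -0.13  1.01  0.08]
1.57 (500, -70, 30) [ 0.07  0.98  0.01  1.91 -0.04  0.24  0.11]
3.14 (520, -100, 350) [ 0.16  0.53 -0.05  1.47  0.03  1.14  1.67]
3.14 (560, -55, 38) [ 0.21  1.02 -0.34  1.7   0.59  0.53  1.07]
3.14 (568, -227, 38) [ 0.52  1.08 -0.42  1.5   0.6   0.69  1.4 ]
3.14 (740, -35, 30) [ 0.12  1.27 -0.38  0.87  0.42  1.06  1.36]
3.14 (500, -70, 30) [ 0.2   0.99 -0.22  1.91  0.64  0.31  1.03]
-1.57 (520, -100, 350) [-0.4   0.83  1.3   1.48 -0.8   1.43 -2.22]
-1.57 (560, -55, 38) [ 0.41  1.11 -0.76  1.69  1.04  0.8   2.28]
-1.57 (568, -227, 38) [ 0.64  1.13 -0.68  1.5   0.87  0.83  2.77]
-1.57 (740, -35, 30) [ 0.23  1.32 -0.79  0.87  0.83  1.2   2.75]
-1.57 (500, -70, 30) [ 0.45  1.08 -0.71  1.9   1.19  0.67  2.11]
[  70.06    0.17 -123.75] [359.68   0.   321.63] [[-0.    0.96  0.27]
 [ 1.    0.   -0.  ]
 [-0.    0.27 -0.96]]
```

```bash
python3 - <<'E'
from h import *
np.set_printoptions(precision=1,suppress=True)
def rings(r,x1,y1,s):
    hsv=cv2.cvtColor(r,cv2.COLOR_BGR2HSV)
    return hsv
for i,yaw in enumerate((0,np.pi)):
    o=(R.from_euler('z',yaw)*R.from_rotvec([np.pi,0,0])).as_rotvec()
    robot.reach((540,-60,350),o); robot.wait(.3)
    m=robot.camera_model("wrist"); p,d=robot.snapshot("wrist")
    cv2.imwrite(f"pics/w{i}.png",p); np.save(f"w{i}.npy",d)
    np.savez(f"wm{i}.npz",**m)
    r=rect(p,m,12,340,790,-330,230,1.3); cv2.imwrite(f"pics/rw{i}.png",r)
    print(m["origin"],robot.state()["time_s"],robot.state()["eef_pos"])
h=np.hstack([cv2.imread(f"pics/rw{i}.png") for i in(0,1)])
cv2.imwrite("pics/rw.png",cv2.resize(h,None,fx=.545,fy=.545,interpolation=cv2.INTER_AREA))
E
```

```text
[608.4 -59.3 473.7] 2.9667 [540.  -59.9 350. ]
[608.4 -59.6 473.8] 3.5667 [540. -60. 350.]
```

View pics/rw.png

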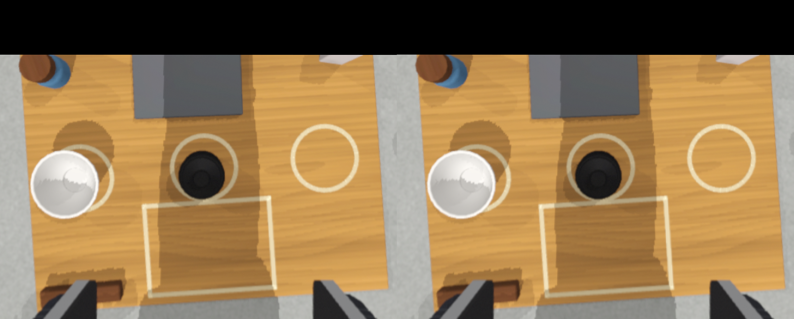

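Wrist view: the whole board except its far edge, with the ring centre at about (567,-229), the pot near (545,-55) uncorrected for height. The second yaw wasn't taken up, so I retry it with joint moves and then fit the features numerically.

```bash
python3 - <<'E'
from h import *
np.set_printoptions(precision=3,suppress=True)
print(robot.state()["tool_rot"],robot.state()["joint_positions"])
o=np.array([0,np.pi,0]); P=(640,-70,350)
q=robot.inverse_kinematics(P,o); print(q)
robot.move_j(q); robot.wait(.3)
m=robot.camera_model("wrist"); p,d=robot.snapshot("wrist")
s=robot.state(); print(s["tool_rot"],s["eef_pos"],m["origin"],s["time_s"])
cv2.imwrite("pics/w1.png",p); np.savez("wm1.npz",**m); np.save("w1.npy",d)
cams={"w0":dict(np.load("wm0.npz")),"w1":m,"scene0":robot.camera_model("scene"),"side0":robot.camera_model("side")}
def edge_fit(img,m,z,box,kind):
    x0,x1,y0,y1=box; S=2; r=rect(img,m,z,x0,x1,y0,y1,S)
    hsv=cv2.cvtColor(r,cv2.COLOR_BGR2HSV).astype(int)
    if kind=="pale": 
        g=r[...,0].astype(np.float32); bg=cv2.medianBlur(r[...,0],61).astype(np.float32); mk=(g-bg>25)
    else: mk=(hsv[...,2]<125)&(hsv[...,1]<70)
    mk=mk.astype(np.uint8); k,l,st,_=cv2.connectedComponentsWithStats(mk); i=1+np.argmax(st[1:,4])
    v,u=np.nonzero(l==i); pts=np.stack([u,v],1).astype(np.float32)
    return pts,lambda c:(round(x1-c[1]/S,1),round(y1-c[0]/S,1)),r
out=[]
for n,mm in cams.items():
    img=cv2.imread(f"pics/{n}.png")
    pts,f,r=edge_fit(img,mm,12,(500,635,-300,-160),"pale")
    A=np.c_[2*pts,np.ones(len(pts))]; c=np.linalg.lstsq(A,(pts**2).sum(1),rcond=None)[0]
    print(n,"ring",f(c[:2]),"R",np.sqrt(c[2]+c[0]**2+c[1]**2)/2)
    pts,f,r2=edge_fit(img,mm,24,(590,760,-130,70),"dark")
    rr=cv2.minAreaRect(pts); print("  slate",f(rr[0]),np.array(rr[1])/2,rr[2])
    pts,f,r3=edge_fit(img,mm,12,(350,535,-190,40),"pale")
    rr=cv2.minAreaRect(pts); print("  outl",f(rr[0]),np.array(rr[1])/2,rr[2])
    out.append(cv2.resize(rect(img,mm,12,340,790,-330,230,1.3),(400,321),interpolation=cv2.INTER_AREA))
cv2.imwrite("pics/r4.png",np.vstack([np.hstack([out[1],rect(cv2.imread("pics/w1.png"),m,84,490,610,-130,20,2.67)[:321,:400]])]))
E
```

```text
[3.142 0.    0.   ] [-0.313  0.655  0.758  1.431 -0.46   1.237 -1.079]
[ 0.093  0.757 -0.089  0.991  0.062  1.396  1.588]
[-0.    -3.142 -0.   ] [639.975 -69.973 349.983] [570.048 -69.503 473.785] 6.2833
w0 ring (np.float64(567.0), np.float64(-228.0)) R 45.23534030863383
  slate (691.2, -29.8) [137.5 199.5] 90.0
  outl (456.6, -64.3) [162.87  184.983] 86.42366790771484
w1 ring (np.float64(567.1), np.float64(-228.0)) R 45.24753876374268
  slate (674.3, -34.9) [ 99.521 148.457] 87.73949432373047
  outl (501.0, -65.5) [193.  68.] 0.0
scene0 ring (np.float64(568.8), np.float64(-226.6)) R 45.24045455327173
  slate (678.9, -34.0) [102.793 151.013] 87.72454833984375
  outl (474.0, -138.7) [153.693  69.917] 53.29415512084961
side0 ring (np.float64(567.2), np.float64(-232.3)) R 45.487543022909506
  slate (673.6, -31.7) [102.068 158.59 ] 87.98540496826172
  outl (441.7, -63.0) [132.767 170.994] 85.8150863647461Traceback (most recent call last):
  File "<stdin>", line 31, in <module>
    return _nx.concatenate(arrs, 1, dtype=dtype, casting=casting)
           ~~~~~~~~~~~~~~~^^^^^^^^^^^^^^^^^^^^^^^^^^^^^^^^^^^^^^^
ValueError: all the input array dimensions except for the concatenation axis must match exactly, but along dimension 0, the array at index 0 has size 321 and the array at index 1 has size 320
```

```bash
python3 - <<'E'
from h import *
from scipy.optimize import minimize
np.set_printoptions(precision=1,suppress=True)
for n,mf,df in (("w0","wm0.npz","w0.npy"),("w1","wm1.npz","w1.npy")):
    m=dict(np.load(mf)); img=cv2.imread(f"pics/{n}.png"); d=np.load(df); K=m["mtx"]
    g=img[...,0].astype(np.float32)
    g=cv2.GaussianBlur(g,(0,0),1)-cv2.GaussianBlur(g,(0,0),12); g=np.clip(g,-10,40)
    def cost(p,hx=63,hy=88):
        c,s=np.cos(p[2]),np.sin(p[2]); t=np.linspace(-1,1,120)
        q=np.r_[np.c_[hx+0*t,hy*t],np.c_[-hx+0*t,hy*t],np.c_[hx*t,hy+0*t],np.c_[hx*t,-hy+0*t]]
        w=np.c_[p[0]+c*q[:,0]-s*q[:,1],p[1]+s*q[:,0]+c*q[:,1],12+0*q[:,0]]
        uv=proj(m,w).astype(np.float32)
        return -cv2.remap(g,uv[:,0].copy(),uv[:,1].copy(),cv2.INTER_LINEAR).mean()
    best=min((minimize(cost,[441+a,-65+b,.06],method="Nelder-Mead",options=dict(initial_simplex=[[441+a,-65+b,.06],[446+a,-65+b,.06],[441+a,-60+b,.06],[441+a,-65+b,.1]])) for a in(-4,0,4) for b in(-4,0,4)),key=lambda r:r.fun)
    x=best.x; print(n,"outline",x[:2],round(x[2],3),best.fun,"mid ring",x[:2]+112*np.array([np.cos(x[2]),np.sin(x[2])]))
    v,u=np.indices(d.shape); c=np.stack([(u-K[0,2])/K[0,0]*d,-(v-K[1,2])/K[1,1]*d,-d],-1)
    w=c@R.from_rotvec(m["attitude"]).as_matrix().T+m["origin"]
    b=(w[...,0]>490)&(w[...,0]<625)&(w[...,1]>-115)&(w[...,1]<10)&(d>0)
    for lo,hi in((50,66),(66,76),(78,100)):
        q=w[b&(w[...,2]>lo)&(w[...,2]<hi)]
        if len(q)>5: print("  ",lo,hi,len(q),np.median(q,0),(q[:,:2].min(0)+q[:,:2].max(0))/2,np.ptp(q,0))
    # dark blob rectified at lid height
    for z in(60,64,68):
        r=rect(img,m,z,490,625,-115,10,2); mk=(r.max(2)<60).astype(np.uint8)
        k,l,st,ce=cv2.connectedComponentsWithStats(mk); i=1+np.argmax(st[1:,4])
        cn=max(cv2.findContours((l==i).astype(np.uint8),0,1)[0],key=cv2.contourArea); (cx,cy),rad=cv2.minEnclosingCircle(cn)
        print("  blob",z,625-cy/2,10-cx/2,rad/2,st[i,2:4]/2)
E
```

```text
w0 outline [442.2 -65.5] 0.067 -38.98200607299805 mid ring [553.9 -58. ]
   50 66 708 [556.4 -54.9  61.2] [549.  -54.8] [59.2 58.1 15.8]
   66 76 1067 [551.4 -54.9  67.7] [549.2 -54.9] [46.8 47.8  4.5]
   78 100 297 [549.5 -55.   83.5] [549.  -54.4] [21.2 21.   8. ]
  blob 60 550.2068252563477 -54.74891662597656 30.094982147216797 [58. 60.]
  blob 64 550.6735610961914 -54.95642852783203 29.75702667236328 [57.  59.5]
  blob 68 551.3505630493164 -54.67613983154297 29.545934677124023 [56.5 59. ]
w1 outline [443.7 -66.2] 0.062 -16.28388023376465 mid ring [555.5 -59.2]
   50 66 824 [548.6 -56.6  61.5] [548.1 -55. ] [58.2 58.3  9.6]
   66 76 1254 [548.  -55.   67.7] [547.9 -54.8] [47.7 47.3  4.9]
   78 100 357 [548.  -55.4  83.8] [548.2 -55.2] [20.7 20.8  8. ]
  blob 60 548.3661117553711 -54.884521484375 29.017900466918945 [57.5 57.5]
  blob 64 548.6291046142578 -55.045753479003906 28.752431869506836 [57. 57.]
  blob 68 548.8562088012695 -55.283103942871094 28.43684196472168 [56.  56.5]
```

```bash
python3 - <<'E'
from h import *
np.set_printoptions(precision=1,suppress=True)
def st(t):
    s=robot.state(); print(t,round(s["time_s"],2),s["eef_pos"],s["contact_force"],round(s["finger_gap"],1))
o=np.array([0,np.pi,0])
robot.reach((548.6,-55,140),o); st("above")
hit=robot.servo_line((548.6,-55,38),v=80,force_limit=12); st(f"down {hit}")
if not hit:
    robot.gripper_to(52); st("grip")
    if robot.state()["finger_gap"]>55:
        robot.servo_line((567,-228,38),v=70); st("slid")
        robot.wait(.2); robot.gripper_to(85); st("open"); robot.wait(.2)
        robot.servo_line((567,-228,200),v=120); st("up")
        p,d=robot.snapshot("scene"); cv2.imwrite("pics/s2.png",p)
        m=robot.camera_model("wrist"); p,d=robot.snapshot("wrist"); cv2.imwrite("pics/w2.png",p); K=m["mtx"]
        v,u=np.indices(d.shape); c=np.stack([(u-K[0,2])/K[0,0]*d,-(v-K[1,2])/K[1,1]*d,-d],-1)
        w=c@R.from_rotvec(m["attitude"]).as_matrix().T+m["origin"]
        b=(abs(w[...,0]-567)<60)&(abs(w[...,1]+228)<60)&(d>0)
        for lo,hi in((64,72),(80,90)):
            q=w[b&(w[...,2]>lo)&(w[...,2]<hi)]
            if len(q): print(lo,len(q),(q.min(0)+q.max(0))/2,np.ptp(q,0))
E
```

```text
above 7.2 [549.6 -55.1 140.7] [0.7 0.2 0.6] 85.5
down False 8.62 [548.8 -55.   38.4] [ 0.3 -0.2 -0.1] 85.3
grip 9.01 [548.8 -55.   38.7] [-3.8  0.7 11.4] 58.4
slid 11.64 [ 567.5 -227.5   38.7] [-0.8  4.5  9.8] 58.9
open 12.22 [ 566.9 -228.1   37.9] [ 0.6 -0.3 -0.7] 84.9
up 13.93 [ 566.8 -227.9  199.4] [-0.3  0.6 -0.7] 84.9
64 2547 [ 566.2 -227.4   67.3] [48.7 48.6  6.5]
80 645 [ 565.7 -227.    83.1] [19.4 19.6  6.1]
```

Pot stands at (566,-227), about 1.5 mm from the ring centre, and is released. Next I hook both open fingertips behind the slate's far edge and draw it back.

```bash
python3 - <<'E'
from h import *
np.set_printoptions(precision=1,suppress=True)
def st(t):
    s=robot.state(); print(t,round(s["time_s"],2),s["eef_pos"],s["contact_force"],round(s["finger_gap"],1))
o=(R.from_euler('z',.066)*R.from_rotvec([0,np.pi,0])).as_rotvec()
A=(742,-31)
for z in(120,30,15): print(z,robot.inverse_kinematics((*A,z),o) is not None)
robot.reach((*A,110),o); robot.wait(.2); st("above")
robot.servo_line((*A,45),v=80); st("45")
hit=robot.servo_line((*A,15),v=25,force_limit=5); st(f"down {hit}")
p,d=robot.snapshot("scene"); cv2.imwrite("pics/s3.png",cv2.resize(p[130:330,150:450],None,fx=2.4,fy=2.4,interpolation=cv2.INTER_CUBIC))
E
```

```text
120 True
30 True
15 True
above 15.3 [742.  -32.3 110.7] [-0.7  0.3  0. ] 85.2
45 16.27 [742.3 -31.   45.6] [-0.7 -0.1  0.3] 85.1
down True 17.25 [741.9 -31.   18.1] [-1.8  0.3  7.6] 85.2
```

View pics/s3.png

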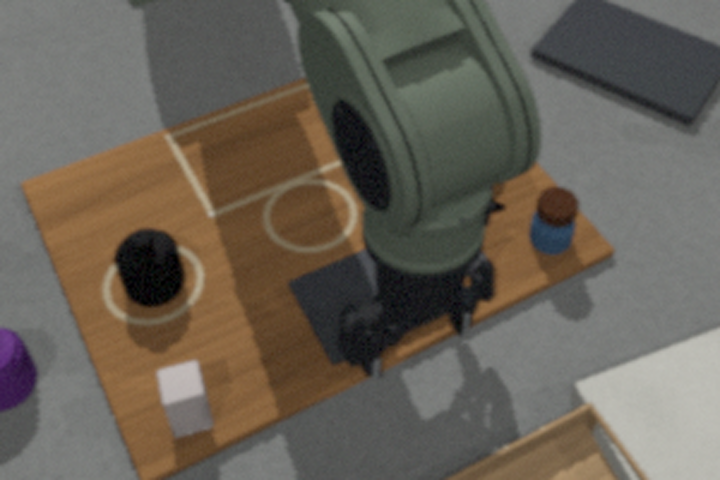

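Contact at TCP z 18 means the tips are on the board behind the slate, clear of everything else. I lift 2.5 mm and pull.

```bash
python3 - <<'E'
from h import *
np.set_printoptions(precision=1,suppress=True)
def st(t):
    s=robot.state(); print(t,round(s["time_s"],2),s["eef_pos"],s["contact_force"],round(s["finger_gap"],1))
robot.servo_line((742,-31,20.5),v=20); st("lift")
h=robot.servo_line((620,-46.5,20.5),v=60,force_limit=20); st(f"half {h}")
if not h: h=robot.servo_line((505,-61.5,20.5),v=60,force_limit=20); st(f"pull {h}")
robot.wait(.2)
robot.servo_line((512,-61,20.5),v=40); robot.servo_line((512,-61,230),v=150); st("up")
m=robot.camera_model("wrist"); p,d=robot.snapshot("wrist"); p2,_=robot.snapshot("scene"); m2=robot.camera_model("scene")
o=[]
for a,b in((p,m),(p2,m2)):
    r=rect(a,b,24,340,540,-190,60,2); hsv=cv2.cvtColor(r,cv2.COLOR_BGR2HSV).astype(int)
    mk=((hsv[...,2]<125)&(hsv[...,1]<70)).astype(np.uint8); k,l,s,_=cv2.connectedComponentsWithStats(mk); i=1+np.argmax(s[1:,4])
    v,u=np.nonzero(l==i); rr=cv2.minAreaRect(np.stack([u,v],1).astype(np.float32)); print((540-rr[0][1]/2,60-rr[0][0]/2),np.array(rr[1])/2,rr[2])
    o.append(rect(a,b,12,340,640,-290,160,.88))
cv2.imwrite("pics/r5.png",np.hstack(o))
E
```

```text
lift 17.61 [742.  -31.   20.5] [-0.  -0.6 -0.8] 84.8
half False 19.81 [620.  -46.5  20.4] [-0.7  0.1 -0.5] 85.3
pull False 21.89 [505.  -61.5  20.4] [ 0.2 -0.7 -0.2] 85.0
up 23.97 [511.8 -61.  229.5] [ 0.7 -0.7  1. ] 85.0
(443.8270721435547, -65.79228210449219) [ 98.7 148.4] 86.28871154785156
(449.3488998413086, -65.04044342041016) [107.7 150.4] 86.23949432373047
```

View pics/r5.png

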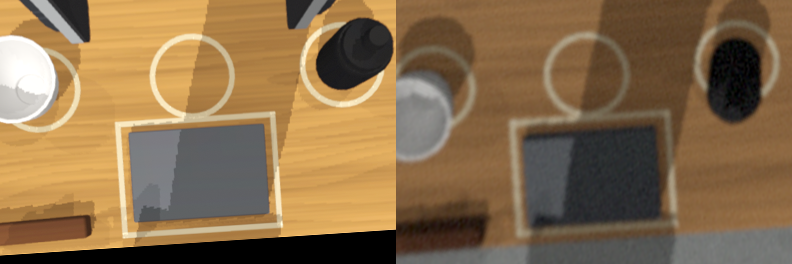

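The slate lies centred in the outline at (443.8,-65.8), with the outline at about (442.5,-65.5) and the same yaw. The pot is in its ring, and the bowl and weight look undisturbed. Handing in.

```bash
python3 - <<'E'
from cell import robot
robot.wait(.3); print(robot.job_done(), robot.state()["time_s"])
E
```

```text
the job is handed in; nothing more can be done
the job is handed in; nothing more can be done
```

I finished both steps and handed the job in; the robot gives no verdict. The clock read 24 s at the last check, against the 58 s limit.

- **Pot:** I gripped it by the body, slid it along the board to the empty ring on the robot's right, and let go. It was then measured at (566, -227) mm, with the ring centre at (567, -228) mm.
- **Slate:** I hooked both open fingertips behind its far edge and drew it back in two straight moves. The wrist camera then put its centre at (443.8, -65.8) mm, with the outline at about (442.5–443.7, -65.5 to -66.2) mm and the yaw within about 0.01 rad.
- **Other things:** the bowl and weight look undisturbed in the last pictures. I did not re-measure them, and the seal and dropper were outside the final crops. My planned path kept clear of both. The fingers were raised clear of everything at the end.

**Checks that disagreed:**
- The side camera put the ring about 5 mm off in y, so I relied on the two opposite wrist views, which agreed to about 0.1 mm on the ring.
- The scene camera read the slate about 5 mm farther in x, probably because its mask also took in the slate's side or shadow: it measured 108 mm for a 100 mm side.

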